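# Stopper the bird feeder with its tapered plug

## Task

Close the fill hole in the roof of the wooden bird feeder with its tapered plug, the wooden one with the red wing. Take it from the rack, set it upright in the hole with its wing crosswise to the black stripe on the roof, then keep pressing it down firmly while you turn it until the wing lies along the stripe, so that it is fully home and holds. Let go of it, and leave the blue and the black plug standing in the rack.

Things in the scene. Friction and masses are not known exactly. Their poses are not given: they have to be found in the camera images.
- plug_red: Wooden cone with red wing, 60 g, 85 mm high. Cone 21 mm wide at the flat tip, 37 mm at 46 mm up; flange 39 mm wide, 46-51 mm up; wing 51-85 mm up, 44 mm long along own y, 12 mm thick along x: grip across it from above. Origin: tip centre, z up. Stands, wing roughly along the row, in a 28 mm deep, 36 mm wide hole of a fixed wooden rack (3 holes 75 mm apart, rack 34 mm high); lifts straight out.
- fill_hole (a point): Centre of the mouth of the tapered brass socket in the flat roof of the fixed wooden feeder (180 x 200 x 85 mm). z up; x along the black stripe on the roof, y crosswise. Mouth 35 mm wide, 6 mm above the roof, 221 mm above the table; narrows to 21 mm at 40 mm depth. The red cone jams with its tip about 40 mm below the mouth (flange 6 mm above it) and then turns against friction without yielding.
- plug_blue: Bystander: blue plug with blue wing, straight stem 31 mm wide; wing, flange and height as the red one. Origin: tip centre. Stands in another hole of the rack, 75 or 150 mm from the red one; leave it there.
- plug_black: Bystander: grey plug with black wing, straight stem 18 mm wide; wing, flange and height as the red one. Origin: tip centre. Stands in another hole of the rack, 75 or 150 mm from the red one; leave it there.

How it is judged:
By the outcome, as a careful person would: the job done as asked, in the order asked, and still so for the second after the job is handed in, with the robot touching nothing.
It also fails if it takes over 48 s, if anything falls off the work surface, if the arm or the gripper's body presses on something with over 40 N, if the wrist force passes 120 N, or if a joint passes its speed limit or range.

## Robot

A 6-joint arm with a two-finger parallel gripper is mounted at the origin on the work surface. World frame = base frame: x ahead of the robot, y to its left, z up, the work surface at z = 0. Lengths are in mm, angles in rad, forces in N, time in s.
With the tool pointing down it reaches from about 400 to 925 mm from the base axis. Payload 12.5 kg.
Tool frame: the origin (TCP) lies at the very end of the fingers, on their centre line; the grasp point (between the pads) lies env.grip_point_offset behind it (env.grip_point_offset is the distance from the TCP to the grasp point, in mm); y points along the fingers, z is the direction in which the jaws open and shut, and the axes are right-handed (so a half turn about y gives the same grasp; the last joint's range is limited). The gripper opens to 95 mm and grips with 3 to 60 N. Pads are 20 mm wide; open, the fingers measure 119 mm over their backs; the gripper's body (75 mm by 180 mm) begins 59 mm behind the grasp point.
Start: joints at [-1.323, 0.491, 1.559, -0, 1.092, -0.106], TCP at [216.564, -586.299, 214.661] pointing down, gripper open.
Joint ranges: [-3.1, 3.1], [-0.84, 2.19], [0.05, 2.79], [-1.13, 4.28], [0.06, 2.93], [-2.69, 2.69]. Speed limits (rad/s): [2.22, 2.22, 2.79, 3.14, 3.14, 3.14].

## Interface

Orientations are given as [roll, pitch, yaw] about the fixed x, y, z axes, in that order (R = Rz(yaw) Ry(pitch) Rx(roll)).
In Python, from cell import readout, read_camera, env, nets gives the robot as it stands.
- The arm moves only by the tool apply_moves, never from a script. Its argument "increments" is a list of rows, each a list of 3 entries, a list of its own where there are three numbers: the shift along the tool's x, y, z in cm, then the turn, a rotation vector about the tool's x, y, z in degrees, then the finger opening in cm, from 0 to 9.51. A call has exactly 5 rows; each row shifts and turns the pose as measured when the row begins, along the tool's axes as they then stand; what a row does not reach is not made up. A row lasts 1/8 s, in which the tool goes at most 62.5 mm and 10.7 degrees, less where a joint would pass 70% of its speed; a pose out of reach is approached as far as the arm can. A call with a gripper value outside its range is refused whole. The fingers move at their own pace and stop on an object; the grip force is fixed at half the most. Time passes only in rows, so rows that do not move let the fingers close, or fill a call up. It gives the time, the measured TCP pose, the force and the opening at its end, in the units of the state.
- readout.state(): the state, without advancing time (a new reading comes with each control period).
- read_camera(name): name is "scene" or "top" or "wrist"; returns a dict with "img" (480x640x3 uint8, red, green, blue), "vfov" (degrees; the focal length in pixels is half the picture's height over the tangent of half this angle, whatever the lens; pixels are square), "cx", "cy" (the principal point, pixels), "distortion" ([k1, k2, p1, p2, k3] as OpenCV has them; the pictures are not rectified), "rvec" (rotation vector, rad) and "tvec" (3), from world to camera coordinates, as OpenCV has them; the wrist camera has in their place "mount" (4x4, takes a point from camera to tool coordinates, whose origin is the TCP and whose axes are the tool frame's). Camera axes: x right, y down, z forward; pixel columns grow to the right and rows downward; lengths in mm; the calibration is good to about 2 mm. A picture is of the moment at which its call begins: read the wrist's pose just before it. There is no depth.
- env.job_done(): hands the job in, once; it reports no verdict.
Trained networks look in a picture, given as the dict that the camera call returned (one of the last four; its "shot" number tells which), for a name from the list of things; names that differ only in an ending like _2 or _b are one class to them, and where a whole thing is asked for, a point or a joint stands for the part that bears it (a point fixed in the world has none). Each returns a list of dicts, best first, with "confidence" (0 to 1); they miss things now and then, are a little off and sometimes report something else, mostly with a low value. They report only what shows in the picture. A call takes as long as a camera call.
- nets.look_for(picture, thing): "point" ([x, y, z] in mm, in the coordinates of the camera as it stood for that picture, good to about 4 mm: the middle of the surface that is visible of it).
- nets.mark_of(picture, thing): "point" ([x, y, z] in mm, in the coordinates of the camera as it stood for that picture, good to about 4 mm: a listed point, or the origin of a listed thing).
The state is a dict: "t": time; "joints": joint angles; "qvel": joint speeds; "tau": joint torques, N m; "eef_pos": TCP position; "tcp_rot": TCP orientation; "ft_force": force on the tool from outside, world axes, zero at the start; "moment": the same for the moment, N m; "opening": opening from 0.0 (shut) to 1.0 (fully open).
Only numpy, scipy, OpenCV 4.12 (cv2) and the standard library are available. Lean on these libraries where they do the work, as an engineer would, in place of code of your own. Each camera call takes 0.05 s, during which the arm holds its last target. There are 200 camera calls.

## Working session

There is one attempt and no reset: what is moved stays moved. The work goes in short steps, Python scripts to look and compute and a tool call to move; the robot and the scene stay as the last step left them, time stands still between calls to the robot, and variables do not carry over. Pictures are saved under pics/ and viewed, about 8 in all and at most 12, crops included, and the job is handed in when it is done.

Besides the shell and the picture viewer there is one more tool, called after ">>>" by a JSON object that holds its "api" and its "payload". apply_moves: Moves the arm, as the interface text tells. Its arguments: {"type":"object","properties":{"increments":{"type":"array"}},"required":["increments"]}

```bash
mkdir -p pics; cat > h.py <<'E'
from cell import readout, read_camera, env, nets
import numpy as np, cv2
from scipy.spatial.transform import Rotation as R
def tool():
    s=readout.state(); return np.array(s["eef_pos"]),R.from_euler('xyz',s["tcp_rot"]).as_matrix(),s
def cam(name):
    p,r,s=tool(); c=read_camera(name)
    if "mount" in c:
        T=np.eye(4);T[:3,:3]=r;T[:3,3]=p; c["T"]=T@np.array(c["mount"])
    else:
        Rm=cv2.Rodrigues(np.array(c["rvec"],float))[0];T=np.eye(4);T[:3,:3]=Rm.T;T[:3,3]=-Rm.T@np.array(c["tvec"]).ravel();c["T"]=T
    f=240/np.tan(np.radians(c["vfov"])/2);c["K"]=np.array([[f,0,c["cx"]],[0,f,c["cy"]],[0,0,1.]])
    return c
def w(c,p): return c["T"][:3,:3]@np.array(p)+c["T"][:3,3]
def px(c,P):
    P=np.atleast_2d(P).astype(float);Ti=np.linalg.inv(c["T"])
    return cv2.projectPoints(P,cv2.Rodrigues(Ti[:3,:3])[0],Ti[:3,3],c["K"],np.array(c["distortion"],float))[0][:,0]
def unpx(c,uv,z):
    uv=np.atleast_2d(uv).astype(float)
    n=cv2.undistortPoints(uv[:,None],c["K"],np.array(c["distortion"],float))[:,0]
    d=np.c_[n,np.ones(len(n))]@c["T"][:3,:3].T;o=c["T"][:3,3]
    return o+d*((z-o[2])/d[:,2])[:,None]
def save(c,n): cv2.imwrite(f"pics/{n}.png",c["img"][:,:,::-1])
E
python3 - <<'E'
from h import *
p,r,s=tool();print(s,env.grip_point_offset);print(r.round(2))
for n in("scene","top"):
    c=cam(n);save(c,n)
    for t in("plug_red","plug_blue","plug_black","fill_hole"):
        for k,f in(("mark",nets.mark_of),("look",nets.look_for)):
            try:
                for d in f(c,t)[:2]:
                    P=w(c,d["point"]);print(n,t,k,round(d["confidence"],2),P.round(0),px(c,P).round(0)[0])
            except Exception as e: print(n,t,k,e)
a=cv2.imread("pics/scene.png");b=cv2.imread("pics/top.png")
E
```

```text
{'t': 0.0, 'joints': array([-1.32261111e+00,  4.91543684e-01,  1.55948404e+00,  1.66222545e-05,
        1.09168733e+00, -1.05603123e-01]), 'qvel': array([0.00046566, 0.00183757, 0.00111671, 0.00124519, 0.00013416,
       0.00022015]), 'tau': array([ 2.62615674e-05, -6.12652159e+01, -2.58188045e+01,  6.92947232e-02,
        4.81447473e-02, -7.31311161e-05]), 'eef_pos': array([ 216.49336884, -586.03208636,  214.05970013]), 'tcp_rot': array([-1.57191092e+00,  1.32968322e-04, -2.78781206e+00]), 'ft_force': array([-0.10718263, -0.75820241,  0.68115559]), 'moment': array([0.02818285, 0.00743978, 0.03424931]), 'opening': 1.000678859520669} 18.8
[[-0.94 -0.    0.35]
 [-0.35  0.   -0.94]
 [-0.   -1.   -0.  ]]
scene plug_red mark 0.56 [ 532. -198.  136.] [235. 219.]
scene plug_red look 0.94 [ 538. -193.  200.] [231. 199.]
scene plug_blue mark 0.93 [501. -49. 133.] [314. 248.]
scene plug_blue look 0.73 [506. -44. 194.] [314. 229.]
scene plug_black look 0.55 [ 522. -124.  199.] [269. 212.]
scene plug_black look 0.21 [600. 150. 215.] [386. 326.]
scene fill_hole mark 0.59 [579. 141. 224.] [389. 309.]
scene fill_hole look 0.87 [598. 150. 217.] [388. 325.]
top plug_red mark 0.69 [ 529. -196.  134.] [470. 278.]
top plug_red look 0.93 [ 527. -197.  196.] [484. 273.]
top plug_blue mark 0.78 [502. -52. 132.] [374. 295.]
top plug_blue look 0.84 [497. -50. 202.] [378. 293.]
top plug_black mark 0.93 [ 517. -126.  133.] [424. 286.]
top plug_black look 0.82 [ 515. -124.  193.] [432. 282.]
top fill_hole mark 0.84 [578. 139. 218.] [239. 229.]
top fill_hole look 0.67 [570. 138. 212.] [240. 235.]
```

View pictures.

View pics/scene.png

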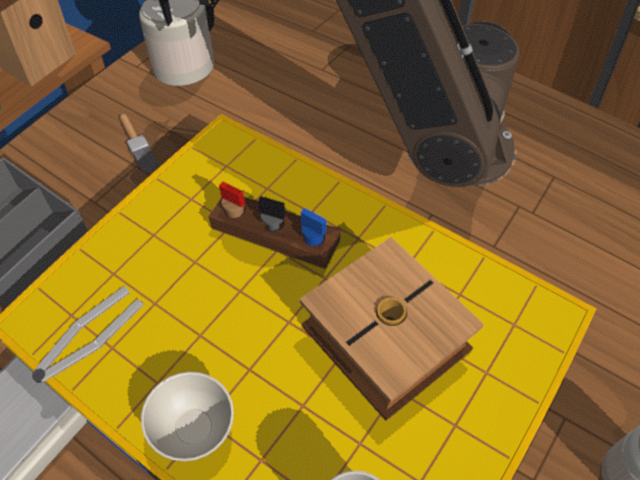

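View pics/top.png

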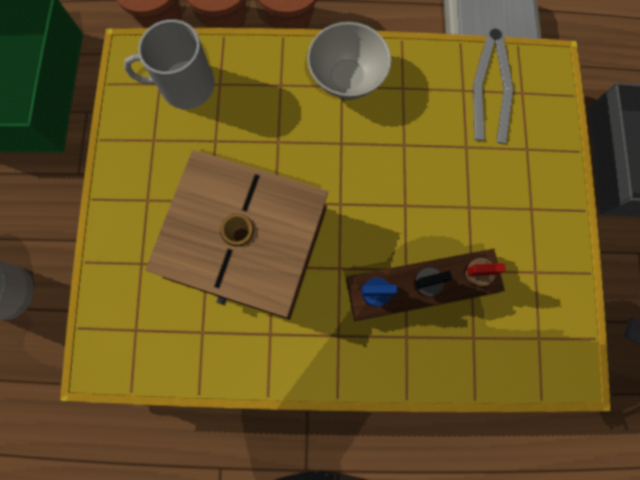

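```bash
cat >> h.py <<'E'
def rows(P,az,n=None):
    """print shift (tool axes, cm) and turn to world TCP P with jaw azimuth az deg, tool down"""
    p,r,s=tool(); za=np.radians(az);z=np.array([np.cos(za),np.sin(za),0]);y=np.array([0,0,-1.]);G=np.c_[np.cross(y,z),y,z]
    d=r.T@(np.array(P)-p)/10; v=np.degrees(R.from_matrix(r.T@G).as_rotvec())
    print("t",round(s["t"],2),"pos",p.round(1),"az",np.degrees(np.arctan2(r[1,2],r[0,2])).round(1),"F",np.round(s["ft_force"],1),"open",round(s["opening"]*95,1),"shift cm",d.round(2),"turn",v.round(1))
def line(m):
    ys,xs=np.nonzero(m);return cv2.minAreaRect(np.c_[xs,ys].astype(np.float32)),len(xs)
E
python3 - <<'E'
from h import *
c=cam("top");im=c["img"].astype(int);r,g,b=im[...,0],im[...,1],im[...,2]
m=(r>140)&(g<60)&(b<60);m[:240]=0;m[300:]=0;m[:,:440]=0;m[:,530:]=0
ys,xs=np.nonzero(m);print(len(xs),xs.min(),xs.max(),ys.min(),ys.max())
top=c["T"][:3,3];print("cam",top)
def ends(m,z):
    ys,xs=np.nonzero(m);P=unpx(c,np.c_[xs,ys],z)[:,:2];q=P.mean(0);u=np.linalg.svd(P-q,full_matrices=0)[2][0];t=(P-q)@u
    return q.round(1),np.degrees(np.arctan2(u[1],u[0])).round(1),round(np.ptp(t),1),(q+u*(t.max()+t.min())/2).round(1)
print("wing",ends(m,215))
m=(im.max(2)<45);m[:170]=0;m[292:]=0;m[:,:210]=0;m[:,265:]=0;m[213:248,:]=0
print(m.sum());print("stripe",ends(m,215))
rows([529,-197,290],0)
E
```

```text
Traceback (most recent call last):
ValueError: zero-size array to reduction operation minimum which has no identity
```

```bash
python3 - <<'E'
from h import *
c=cam("top");im=c["img"].astype(int);r,g,b=im[...,0],im[...,1],im[...,2]
print(im[269,480:500:5])
m=(r>100)&(r>2.5*g)&(r>2.5*b);m[:240]=0;m[300:]=0;m[:,:440]=0;m[:,530:]=0
def ends(m,z):
    ys,xs=np.nonzero(m);P=unpx(c,np.c_[xs,ys],z)[:,:2];q=P.mean(0);u=np.linalg.svd(P-q,full_matrices=0)[2][0];t=(P-q)@u
    return len(xs),q.round(1),np.degrees(np.arctan2(u[1],u[0])).round(1),round(np.ptp(t),1),(q+u*(t.max()+t.min())/2).round(1)
print("wing",ends(m,215))
m=(im.max(2)<45);m[:170]=0;m[292:]=0;m[:,:210]=0;m[:,265:]=0;m[213:248,:]=0
print("stripe",ends(m,215))
rows([529,-197,290],0)
E
```

```text
[[106  16  11]
 [106  18  13]
 [104  19  15]
 [111  17  13]]
wing (242, array([ 532.7, -193.5]), np.float64(-85.0), np.float64(52.1), array([ 532.6, -193. ]))
stripe (257, array([575.2, 142.8]), np.float64(163.5), np.float64(160.5), array([577. , 142.2]))
t 1.0 pos [ 216.6 -586.3  214.6] az -69.7 F [-0.1  1.3 -0.1] open 95.0 shift cm [-42.8   -7.54 -25.69] turn [ -0.  -69.7   0. ]
```

```bash
cat >> h.py <<'E'
def plan(P,az,n,op):
    p,r,s=tool(); a0=np.degrees(np.arctan2(r[1,2],r[0,2])); P=np.array(P,float)
    da=(az-a0+180)%360-180
    for i in range(n):
        za=np.radians(a0+da*i/n);z=np.array([np.cos(za),np.sin(za),0]);y=np.array([0,0,-1.]);G=np.c_[np.cross(y,z),y,z]
        print([[*map(float,(G.T@(P-p)/n/10).round(2))],[0,round(-da/n,2),0],op],end=", ")
        if i%5==4: print()
E
python3 - <<'E'
from h import *
plan([530,-196,310],5,10,7)
E
```

```text
[[-4.29, -0.95, -2.58], [0, np.float64(-7.47), 0], 7], [[-4.59, -0.95, -1.99], [0, np.float64(-7.47), 0], 7], [[-4.81, -0.95, -1.38], [0, np.float64(-7.47), 0], 7], [[-4.95, -0.95, -0.74], [0, np.float64(-7.47), 0], 7], [[-5.0, -0.95, -0.09], [0, np.float64(-7.47), 0], 7], 
[[-4.97, -0.95, 0.56], [0, np.float64(-7.47), 0], 7], [[-4.86, -0.95, 1.2], [0, np.float64(-7.47), 0], 7], [[-4.66, -0.95, 1.82], [0, np.float64(-7.47), 0], 7], [[-4.39, -0.95, 2.41], [0, np.float64(-7.47), 0], 7], [[-4.03, -0.95, 2.96], [0, np.float64(-7.47), 0], 7],
```

>>> {"api": "apply_moves", "payload": {"increments": [[[-4.3,-1,-2.6],[0,-7.5,0],7],[[-4.6,-1,-2],[0,-7.5,0],7],[[-4.8,-1,-1.4],[0,-7.5,0],7],[[-5,-1,-0.7],[0,-7.5,0],7],[[-5,-1,0],[0,-7.5,0],7]]}}

```text
t: 1.62
eef_pos: [375.3, -386.8, 265.0]
tcp_rot: [-1.571, 0.001, -2.119]
ft_force: [0.4, -1.0, -0.6]
opening: 0.739
```

>>> {"api": "apply_moves", "payload": {"increments": [[[-5,-1,0.6],[0,-7.5,0],7],[[-4.9,-1,1.2],[0,-7.5,0],7],[[-4.7,-1,1.8],[0,-7.5,0],7],[[-4.4,-1,2.4],[0,-7.5,0],7],[[-4,-1,3],[0,-7.5,0],7]]}}

```text
t: 2.25
eef_pos: [531.7, -179.7, 317.7]
tcp_rot: [-1.569, -0.001, -1.442]
ft_force: [-0.2, 0.2, 1.3]
opening: 0.737
```

```bash
python3 - <<'E'
from h import *
c=cam("wrist");save(c,"w1")
for t in("plug_red","plug_blue","plug_black"):
    for k,f in(("mark",nets.mark_of),("look",nets.look_for)):
        for d in f(c,t)[:1]:
            P=w(c,d["point"]);print(t,k,round(d["confidence"],2),P.round(0),px(c,P).round(0)[0])
rows([530,-196,290],5)
plan([530,-196,290],5,5,7)
print(c["T"].round(2))
E
```

```text
plug_red mark 0.66 [ 527. -197.  137.] [315. 230.]
plug_red look 0.68 [ 528. -194.  196.] [315. 244.]
plug_blue mark 0.61 [498. -50. 138.] [302.  66.]
plug_blue look 0.91 [499. -50. 211.] [298.  46.]
plug_black mark 0.73 [ 517. -126.  133.] [313. 156.]
plug_black look 0.82 [ 516. -124.  202.] [311. 158.]
t 2.6 pos [ 530.3 -182.1  316.9] az 7.0 F [ 0.1  0.1 -0.2] open 69.7 shift cm [ 1.37  2.69 -0.2 ] turn [-0.  2.  0.]
[[0.28, 0.54, -0.04], [0, np.float64(0.4), 0], 7], [[0.28, 0.54, -0.04], [0, np.float64(0.4), 0], 7], [[0.28, 0.54, -0.04], [0, np.float64(0.4), 0], 7], [[0.28, 0.54, -0.03], [0, np.float64(0.4), 0], 7], [[0.28, 0.54, -0.03], [0, np.float64(0.4), 0], 7], 
[[ 9.9000e-01  1.2000e-01  3.0000e-02  5.2219e+02]
 [ 1.3000e-01 -9.6000e-01 -2.6000e-01 -1.0714e+02]
 [ 0.0000e+00  2.6000e-01 -9.6000e-01  4.8806e+02]
 [ 0.0000e+00  0.0000e+00  0.0000e+00  1.0000e+00]]
```

View pics/w1.png

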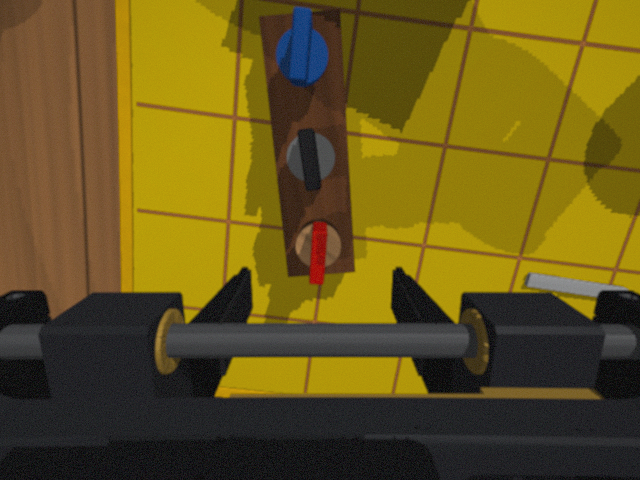

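```bash
cat >> h.py <<'E'
def wing(c,z,box=None):
    im=c["img"].astype(int);r,g,b=im[...,0],im[...,1],im[...,2]
    m=((r>70)&(r>2.5*g)&(r>2.5*b)).astype(np.uint8)
    n,l,st,ce=cv2.connectedComponentsWithStats(m);k=1+np.argmax(st[1:,4]);ys,xs=np.nonzero(l==k)
    P=unpx(c,np.c_[xs,ys],z)[:,:2];rc=cv2.minAreaRect(P.astype(np.float32));q=P.mean(0);u=np.linalg.svd(P-q,full_matrices=0)[2][0]
    print("wing px",st[k],"rect",rc,"pca",q.round(1),np.degrees(np.arctan2(u[1],u[0])).round(1));return l==k
E
python3 - <<'E'
from h import *
c=cam("wrist");wing(c,220);wing(c,200)
for P in([528,-196,219],[528,-196,185]): print(px(c,P))
rows([528,-196,290],5)
E
```

```text
wing px [312 219  18  64 913] rect ((530.576171875, -193.80162048339844), (11.799409866333008, 50.8437385559082), 5.062229156494141) pca [ 530.6 -193.4] -86.1
wing px [312 219  18  64 913] rect ((531.2651977539062, -200.10867309570312), (12.682332992553711, 54.64826583862305), 5.062290191650391) pca [ 531.3 -199.7] -86.1
[[316.43698696 253.05916546]]
[[316.9802744 240.9302071]]
t 2.65 pos [ 530.3 -182.2  316.9] az 7.0 F [ 0.3 -0.7  0.8] open 70.0 shift cm [ 1.34  2.69 -0.4 ] turn [-0.  2.  0.]
```

>>> {"api": "apply_moves", "payload": {"increments": [[[0.7,1,0],[0,1.2,0],7],[[0.7,2,0],[0,1.2,0],7],[[0,2,0],[0,0,0],7],[[0,2,0],[0,0,0],7],[[0,1,0],[0,0,0],7]]}}

```text
t: 3.28
eef_pos: [530.0, -201.4, 232.3]
tcp_rot: [-1.571, -0.0, -1.503]
ft_force: [0.2, -0.1, -0.4]
opening: 0.736
```

```bash
python3 - <<'E'
from h import *
c=cam("wrist");wing(c,220)
rows([530.7,-197,188],4.5)
E
```

```text
wing px [ 313  218   23   91 1903] rect ((530.8373413085938, -193.61585998535156), (11.870757102966309, 50.50088882446289), 3.554598569869995) pca [ 530.8 -193.1] -86.2
t 3.33 pos [ 529.7 -201.3  231.4] az 3.9 F [-0.   0.1 -1.1] open 70.0 shift cm [-0.42  4.34  0.13] turn [ 0.1 -0.6 -0. ]
```

>>> {"api": "apply_moves", "payload": {"increments": [[[-0.4,2,0.1],[0,0,0],7],[[0,1.5,0],[0,0,0],6],[[0,0.5,0],[0,0,0],5],[[0,0,0],[0,0,0],4],[[0,0,0],[0,0,0],4]]}}

```text
t: 3.95
eef_pos: [531.1, -198.9, 191.7]
tcp_rot: [-1.569, -0.001, -1.506]
ft_force: [0.9, -0.0, 0.4]
opening: 0.431
```

>>> {"api": "apply_moves", "payload": {"increments": [[[-0.2,0.3,0],[0,0,0],4],[[0,0.2,0],[0,0,0],3],[[0,0,0],[0,0,0],0.5],[[0,0,0],[0,0,0],0.5],[[0,0,0],[0,0,0],0.5]]}}

```text
t: 4.58
eef_pos: [530.7, -197.1, 188.7]
tcp_rot: [-1.569, -0.003, -1.505]
ft_force: [-0.8, -0.1, 0.0]
opening: 0.124
```

>>> {"api": "apply_moves", "payload": {"increments": [[[0,0,0],[0,0,0],0.5],[[0,0,0],[0,0,0],0.5],[[0,-0.5,0],[0,0,0],0.5],[[0,-1,0],[0,0,0],0.5],[[0,-1.5,0],[0,0,0],0.5]]}}

```text
t: 5.2
eef_pos: [530.4, -196.8, 219.4]
tcp_rot: [-1.57, -0.002, -1.505]
ft_force: [1.0, 0.7, -0.1]
opening: 0.126
```

>>> {"api": "apply_moves", "payload": {"increments": [[[0,-2,0],[0,0,0],0.5],[[0,-2,0],[0,0,0],0.5],[[0,-2,0],[0,0,0],0.5],[[0,-2,0],[0,0,0],0.5],[[0,-2,0],[0,0,0],0.5]]}}

```text
t: 5.82
eef_pos: [530.0, -196.4, 327.9]
tcp_rot: [-1.567, -0.004, -1.505]
ft_force: [-0.3, -0.4, -0.4]
opening: 0.123
```

```bash
python3 - <<'E'
from h import *
c=cam("top")
print(unpx(c,[[238,229]],221))
rows([565,70,320],-16.5)
plan([565,70,320],-16.5,7,.5)
E
```

```text
[[576.71314792 139.6845252  221.        ]]
t 5.88 pos [ 530.7 -196.7  330.8] az 3.8 F [-0.4  0.6  1.5] open 11.4 shift cm [-26.39   0.96   5.17] turn [-0.5 20.3  0.3]
[[-3.77, 0.15, 0.74], [0, np.float64(2.9), 0], 0.5], [[-3.8, 0.15, 0.55], [0, np.float64(2.9), 0], 0.5], [[-3.82, 0.15, 0.36], [0, np.float64(2.9), 0], 0.5], [[-3.84, 0.15, 0.16], [0, np.float64(2.9), 0], 0.5], [[-3.84, 0.15, -0.03], [0, np.float64(2.9), 0], 0.5], 
[[-3.83, 0.15, -0.23], [0, np.float64(2.9), 0], 0.5], [[-3.82, 0.15, -0.42], [0, np.float64(2.9), 0], 0.5],
```

>>> {"api": "apply_moves", "payload": {"increments": [[[-3.8,0,0.7],[0,2.9,0],0.5],[[-3.8,0,0.5],[0,2.9,0],0.5],[[-3.8,0,0.4],[0,2.9,0],0.5],[[-3.8,0,0.2],[0,2.9,0],0.5],[[-3.8,0,0],[0,2.9,0],0.5]]}}

```text
t: 6.5
eef_pos: [556.2, -4.0, 332.8]
tcp_rot: [-1.558, -0.004, -1.77]
ft_force: [0.1, 0.1, -0.4]
opening: 0.125
```

>>> {"api": "apply_moves", "payload": {"increments": [[[-3,0,-0.2],[0,2.9,0],0.5],[[-2.5,0,-0.4],[0,2.9,0],0.5],[[-1,0,0],[0,0,0],0.5],[[0,0,0],[0,0,0],0.5],[[0,0,0],[0,0,0],0.5]]}}

```text
t: 7.12
eef_pos: [565.3, 63.9, 333.8]
tcp_rot: [-1.556, -0.003, -1.87]
ft_force: [0.3, 0.1, -0.4]
opening: 0.125
```

```bash
python3 - <<'E'
from h import *
c=cam("wrist");save(c,"w2")
for d in nets.mark_of(c,"fill_hole")[:2]: P=w(c,d["point"]);print(d["confidence"],P.round(1),px(c,P))
for d in nets.mark_of(c,"plug_red")[:2]: P=w(c,d["point"]);print(d["confidence"],P.round(1),px(c,P))
print(px(c,[[577,140,221]]),px(c,tool()[0]))
rows([577,140,320],-16.5)
E
```

```text
0.88 [575.1 143.3 220.8] [[300.38072938 128.31932994]]
0.97 [562.6  61.5 282.5] [[317.15568587 259.65720622]]
[[304.1818069  131.93231796]] [[321.18758958 287.26896126]]
t 7.28 pos [565.3  63.9 333.7] az -17.2 F [ 0.4 -0.3 -1.2] open 11.9 shift cm [-7.62  1.34 -1.15] turn [-0.8 -0.7  0.2]
```

View pics/w2.png

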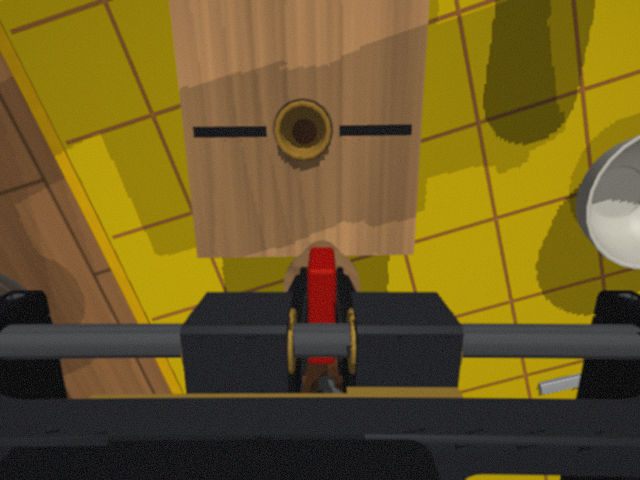

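```bash
python3 - <<'E'
from h import *
c=cam("wrist");im=c["img"].astype(int)
m=im.max(2)<50;m[:120]=0;m[140:]=0;m[:,:185]=0;m[:,420:]=0;m[:,262:345]=0
ys,xs=np.nonzero(m);P=unpx(c,np.c_[xs,ys],215)[:,:2];q=P.mean(0);u=np.linalg.svd(P-q,full_matrices=0)[2][0];t=(P-q)@u
mid=q+u*(t.max()+t.min())/2
print(len(xs),q,"mid",mid,np.ptp(t),np.degrees(np.arctan2(u[1],u[0])))
print("ring",unpx(c,[[303,130]],221))
cr=im[85:175,260:346].astype(np.uint8)[:,:,::-1];cv2.imwrite("pics/ring.png",cv2.resize(cr,None,fx=6,fy=6,interpolation=2))
E
```

```text
1182 [575.94968731 141.32301728] mid [575.96621961 141.31813907] 163.77925110529188 163.5601688762496
ring [[576.67048623 141.56415305 221.        ]]
```

View pics/ring.png

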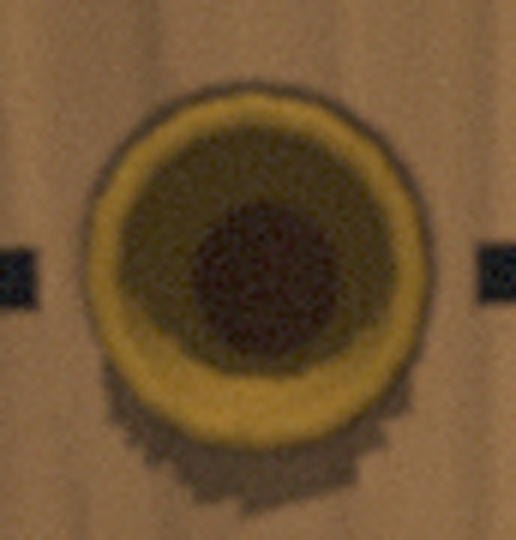

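>>> {"api": "apply_moves", "payload": {"increments": [[[-2.5,0,-0.4],[-0.8,-0.7,0.2],0.5],[[-2.5,0,-0.4],[0,0,0],0.5],[[-1.8,0.5,-0.4],[0,0,0],0.5],[[0,1,0],[0,0,0],0.5],[[0,0,0],[0,0,0],0.5]]}}

```text
t: 7.95
eef_pos: [573.6, 132.1, 317.2]
tcp_rot: [-1.571, -0.0, -1.861]
ft_force: [-0.1, -0.7, -0.8]
opening: 0.121
```

```bash
python3 - <<'E'
from h import *
rows([576.3,141.3,250],-16.4)
for n in ("scene","top"):
    c=cam(n)
    for t in ("plug_red","fill_hole"):
        for d in nets.mark_of(c,t)[:1]: P=w(c,d["point"]);print(n,t,round(d["confidence"],2),P.round(1))
E
```

```text
t 7.95 pos [573.6 132.1 317.2] az -16.6 F [-0.1 -0.7 -0.8] open 11.5 shift cm [-0.96  6.72  0.  ] turn [ 0.  -0.2  0. ]
scene plug_red 0.6 [576.1 131.2 264.8]
scene fill_hole 0.57 [576.5 141.7 223. ]
top fill_hole 0.39 [501.7 -55.2 133.6]
```

>>> {"api": "apply_moves", "payload": {"increments": [[[-0.9,0,0],[0,0,0],0.5],[[-0.3,1.5,0],[0,0,0],0.5],[[0,1.5,0],[0,0,0],0.5],[[0,1.5,0],[0,0,0],0.5],[[0,0,0],[0,0,0],0.5]]}}

```text
t: 8.88
eef_pos: [577.4, 144.5, 269.4]
tcp_rot: [-1.571, 0.0, -1.861]
ft_force: [0.0, -0.3, -0.6]
opening: 0.123
```

```bash
python3 - <<'E'
from h import *
rows([576.3,141.3,240],-16.4)
c=cam("scene");cv2.imwrite("pics/s2.png",cv2.resize(c["img"][230:380,310:470,::-1],None,fx=4,fy=4,interpolation=2))
E
```

```text
t 8.88 pos [577.4 144.5 269.4] az -16.6 F [ 0.  -0.3 -0.6] open 11.7 shift cm [ 0.33  2.94 -0.01] turn [-0.  -0.2 -0. ]
```

View pics/s2.png

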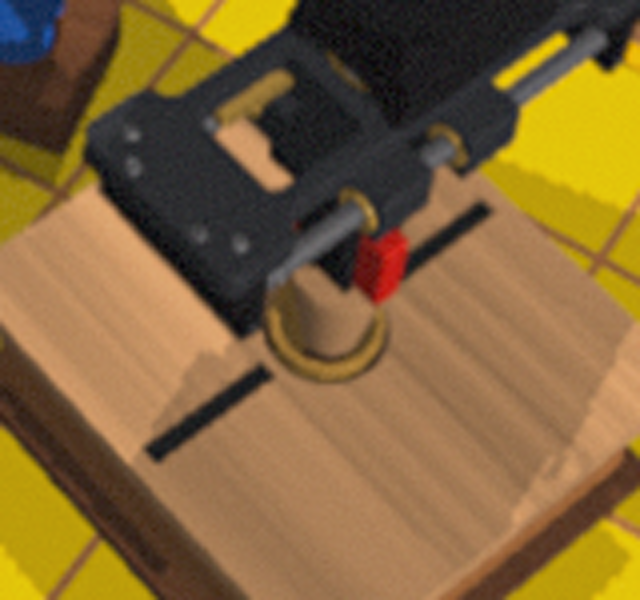

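>>> {"api": "apply_moves", "payload": {"increments": [[[0.25,0.5,0],[0,-0.2,0],0.5],[[0,0.8,0],[0,0,0],0.5],[[0,0.7,0],[0,0,0],0.5],[[0,0.2,0],[0,0,0],0.5],[[0,0,0],[0,0,0],0.5]]}}

```text
t: 9.55
eef_pos: [577.3, 141.7, 247.6]
tcp_rot: [-1.568, 0.001, -1.858]
ft_force: [0.4, -0.6, -0.5]
opening: 0.122
```

>>> {"api": "apply_moves", "payload": {"increments": [[[0,0.6,0],[0,0,0],0.5],[[0,0.3,0],[0,0,0],0.5],[[0,0.3,0],[0,0,0],0.5],[[0,0.2,0],[0,0,0],0.5],[[0,0,0],[0,0,0],0.5]]}}

```text
t: 10.18
eef_pos: [576.2, 141.7, 233.5]
tcp_rot: [-1.57, 0.0, -1.858]
ft_force: [-2.5, -0.4, 0.7]
opening: 0.124
```

>>> {"api": "apply_moves", "payload": {"increments": [[[0,0.2,0],[0,0,0],0.5],[[0,0.2,0],[0,0,0],0.5],[[0,0.2,0],[0,0,0],0.5],[[0,0.2,0],[0,0,0],0.5],[[0,0.2,0],[0,0,0],0.5]]}}

```text
t: 10.8
eef_pos: [576.2, 141.8, 233.2]
tcp_rot: [-1.562, 0.003, -1.857]
ft_force: [-8.6, -1.7, 20.1]
opening: 0.13
```

```bash
python3 - <<'E'
from h import *
p,r,s=tool();print(s["ft_force"],s["moment"],s["joints"]); rows([576.3,141.3,232],-16.4)
E
```

```text
[-8.63526746 -1.70602793 20.14464607] [-0.32358557  2.07959372 -0.00389515] [ 1.30062529e-01  4.24192528e-01  1.62191285e+00 -2.94098327e-04
  1.08638837e+00  4.16547813e-01]
t 10.8 pos [576.2 141.8 233.2] az -16.4 F [-8.6 -1.7 20.1] open 12.3 shift cm [0.04 0.12 0.02] turn [-0.5 -0.  -0.2]
```

>>> {"api": "apply_moves", "payload": {"increments": [[[0,0.3,-0.05],[-0.4,0,0],0.5],[[0,0.4,-0.05],[0,0,0],0.5],[[0,0.5,-0.05],[0,0,0],0.5],[[0,0.5,-0.05],[0,0,0],0.5],[[0,0.5,-0.05],[0,0,0],0.5]]}}

```text
t: 11.42
eef_pos: [576.7, 142.4, 232.3]
tcp_rot: [-1.547, 0.012, -1.856]
ft_force: [-16.0, -4.9, 43.8]
opening: 0.129
```

```bash
python3 - <<'E'
from h import *
p,r,s=tool();print(s["ft_force"],s["moment"],r.round(3)); rows([576,141.5,232],-16.4)
E
```

```text
[-16.01477998  -4.88048079  43.77717243] [-0.60975611  3.35035101  0.03165638] [[-0.282  0.026  0.959]
 [-0.959  0.005 -0.282]
 [-0.012 -1.     0.024]]
t 11.43 pos [576.7 142.4 232.3] az -16.4 F [-16.   -4.9  43.8] open 12.2 shift cm [ 0.1   0.03 -0.04] turn [-1.4  0.  -0.7]
```

>>> {"api": "apply_moves", "payload": {"increments": [[[0.05,0.5,-0.1],[-1.2,-4,-0.6],0.5],[[0,0.5,-0.1],[-0.4,-8,-0.2],0.5],[[0,0.5,-0.1],[-0.4,-8,-0.2],0.5],[[0,0.5,-0.1],[-0.4,-8,-0.2],0.5],[[0,0.5,-0.1],[-0.4,-8,-0.2],0.5]]}}

```text
t: 12.05
eef_pos: [576.6, 142.7, 229.5]
tcp_rot: [-1.568, -0.012, -1.215]
ft_force: [-2.9, 1.3, 25.8]
opening: 0.402
```

```bash
python3 - <<'E'
from h import *
p,r,s=tool();print(s["ft_force"],s["moment"]); rows([576,141.5,232],-16.4+90)
c=cam("scene");cv2.imwrite("pics/s3.png",cv2.resize(c["img"][230:380,310:470,::-1],None,fx=4,fy=4,interpolation=2))
E
```

```text
[-2.91347717  1.25216406 25.78811541] [ 0.38890528  0.67024993 -0.57975447]
t 12.05 pos [576.6 142.7 229.5] az 20.4 F [-2.9  1.3 25.8] open 38.2 shift cm [ 0.09 -0.25 -0.1 ] turn [  0.2 -53.2   0.7]
```

View pics/s3.png

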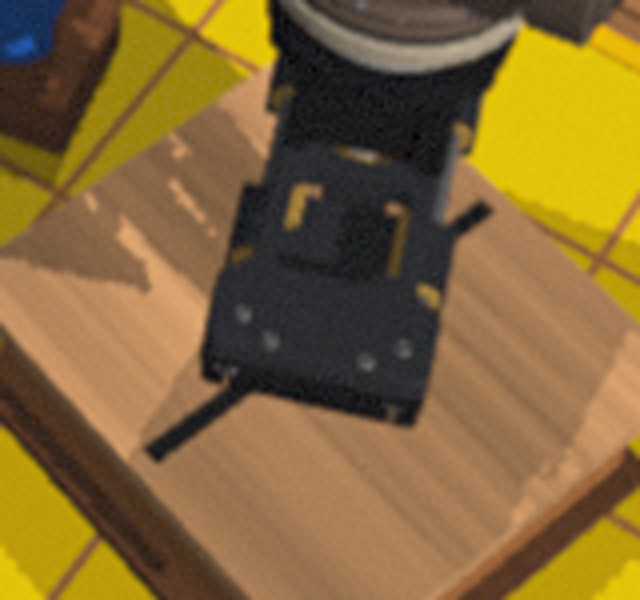

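>>> {"api": "apply_moves", "payload": {"increments": [[[0,-0.3,0],[0,7,0],0.5],[[0,0,0],[0,8,0],0.5],[[0,0,0],[0,8,0],0.5],[[0,0,0],[0,8,0],0.5],[[0,0,0],[0,7,0],0.5]]}}

```text
t: 12.72
eef_pos: [576.7, 143.8, 231.1]
tcp_rot: [-1.561, -0.007, -1.89]
ft_force: [-1.2, -1.6, 1.4]
opening: 0.388
```

```bash
python3 - <<'E'
from h import *
p,r,s=tool();print(s["ft_force"],s["moment"]); rows([576,141.5,232],-16.4)
E
```

```text
[-1.21602295 -1.64429676  1.41925548] [-0.14618682  0.40021488  0.02617427]
t 12.72 pos [576.7 143.8 231.1] az -18.3 F [-1.2 -1.6  1.4] open 36.8 shift cm [ 0.24 -0.09  0.01] turn [-0.6 -1.9  0.4]
```

>>> {"api": "apply_moves", "payload": {"increments": [[[0,0,0],[0,0,0],7],[[0,-0.5,0],[0,0,0],7],[[0,-2,0],[0,0,0],7],[[0,-3,0],[0,0,0],7],[[4,-3,0],[0,0,0],7]]}}

```text
t: 13.35
eef_pos: [564.8, 107.4, 317.0]
tcp_rot: [-1.562, -0.006, -1.877]
ft_force: [0.5, -0.4, 0.6]
opening: 0.732
```

```bash
python3 - <<'E'
from h import *
c=cam("wrist");save(c,"w3");wing(c,266);rows([576,141.5,232],-16.4)
for d in nets.mark_of(c,"plug_red")[:2]: P=w(c,d["point"]);print(d["confidence"],P.round(1),px(c,P))
c=cam("scene")
for d in nets.mark_of(c,"plug_red")[:2]: P=w(c,d["point"]);print(d["confidence"],P.round(1),px(c,P))
E
```

```text
wing px [ 293  164   59   65 1566] rect ((575.9902954101562, 142.85040283203125), (44.085914611816406, 14.033075332641602), 29.26604461669922) pca [576.5 143.1] -149.8
t 13.4 pos [564.3 103.4 321.4] az -17.7 F [ 1.1 -1.5  4.7] open 69.3 shift cm [-4.04  8.91 -0.17] turn [-0.8 -1.3  0.4]
0.62 [571.9 141.1 184.1] [[315.93892705 184.18523561]]
0.86 [577.9 140.2 182.9] [[387.03989162 321.99164802]]
```

View pics/w3.png

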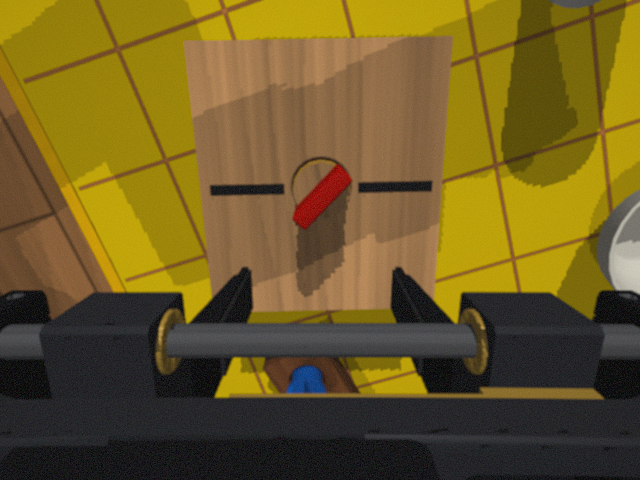

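```bash
python3 - <<'E'
from h import *
rows([576.2,142,290],-60.3);plan([576.2,142,290],-60.3,5,4)
E
```

```text
t 13.55 pos [564.6 106.3 316.7] az -17.8 F [ 0.6 -0.1  0.5] open 70.0 shift cm [-3.77  2.65 -0.02] turn [-0.7 42.5  0.1]
[[-0.75, 0.53, 0.0], [0, np.float64(8.5), 0], 4], [[-0.74, 0.53, -0.11], [0, np.float64(8.5), 0], 4], [[-0.72, 0.53, -0.22], [0, np.float64(8.5), 0], 4], [[-0.68, 0.53, -0.32], [0, np.float64(8.5), 0], 4], [[-0.62, 0.53, -0.42], [0, np.float64(8.5), 0], 4],
```

>>> {"api": "apply_moves", "payload": {"increments": [[[-0.8,0.2,0],[-0.7,8.7,0],5],[[-0.8,0.3,-0.1],[0,8.7,0],5],[[-0.8,0.5,-0.2],[0,8.7,0],5],[[-0.7,0.5,-0.3],[0,8.7,0],5],[[-0.6,0.5,-0.4],[0,8.7,0],5]]}}

```text
t: 14.18
eef_pos: [578.2, 147.3, 290.7]
tcp_rot: [-1.572, -0.01, -2.658]
ft_force: [0.2, 0.7, 0.7]
opening: 0.527
```

```bash
python3 - <<'E'
from h import *
c=cam("wrist");wing(c,266)
rows([576.2,142,240],-60.3)
E
```

```text
wing px [ 318  228   21   83 1600] rect ((579.88818359375, 143.4280242919922), (49.88705062866211, 11.267962455749512), 28.478397369384766) pca [580.6 143.7] -150.8
t 14.22 pos [578.1 147.9 289.8] az -62.7 F [-0.6  1.  -1.6] open 50.3 shift cm [0.39 4.98 0.45] turn [ 0.1 -2.4  0.7]
```

>>> {"api": "apply_moves", "payload": {"increments": [[[0.35,1.5,0.45],[0,-1.6,0.7],3],[[0,1.5,0],[0,0,0],3],[[0,1,0],[0,0,0],3],[[0,0.5,0],[0,0,0],3],[[0,0,0],[0,0,0],3]]}}

```text
t: 14.85
eef_pos: [576.9, 144.2, 240.5]
tcp_rot: [-1.574, -0.002, -2.627]
ft_force: [-0.1, 0.3, 0.4]
opening: 0.315
```

```bash
python3 - <<'E'
from h import *
rows([577,142,231],-61)
E
```

```text
t 14.85 pos [576.9 144.2 240.5] az -60.5 F [-0.1  0.3  0.4] open 29.9 shift cm [0.1  0.95 0.2 ] turn [0.2 0.5 0.1]
```

Down until the fingertips touch the flange, then grip.

>>> {"api": "apply_moves", "payload": {"increments": [[[0.1,0.4,0.2],[0,0,0],3],[[0,0.3,0.05],[0,0,0],2.4],[[0,0.2,0],[0,0,0],2.2],[[0,0.2,0],[0,0,0],2],[[0,0.15,0],[0,0,0],2]]}}

```text
t: 15.48
eef_pos: [578.5, 141.3, 232.1]
tcp_rot: [-1.571, 0.004, -2.627]
ft_force: [-4.1, -0.9, 12.4]
opening: 0.209
```

>>> {"api": "apply_moves", "payload": {"increments": [[[0,0,0],[0,0,0],0.5],[[0,0,0],[0,0,0],0.5],[[0,0,0],[0,0,0],0.5],[[0,-0.6,0],[0,0,0],0.5],[[0,-0.8,0],[0,0,0],0.5]]}}

```text
t: 16.1
eef_pos: [577.7, 142.2, 246.6]
tcp_rot: [-1.574, 0.003, -2.627]
ft_force: [-1.1, 0.5, -0.4]
opening: 0.129
```

```bash
python3 - <<'E'
from h import *
rows([577,142,246],-16.4)
c=cam("scene")
for d in nets.mark_of(c,"plug_red")[:1]: P=w(c,d["point"]);print(d["confidence"],P.round(1))
E
```

```text
t 16.1 pos [577.7 142.2 246.6] az -60.5 F [-1.1  0.5 -0.4] open 12.2 shift cm [ 0.07  0.06 -0.02] turn [  0.1 -44.1  -0.2]
0.57 [578.3 139.7 193.4]
```

>>> {"api": "apply_moves", "payload": {"increments": [[[0,0,0],[0,-9.2,0],0.5],[[0,0,0],[0,-9.2,0],0.5],[[0,0,0],[0,-9.2,0],0.5],[[0,0,0],[0,-9.2,0],0.5],[[0,0,0],[0,-8,0],0.5]]}}

```text
t: 16.82
eef_pos: [578.2, 141.9, 247.8]
tcp_rot: [-1.568, 0.005, -1.821]
ft_force: [-0.3, 0.0, -0.6]
opening: 0.123
```

```bash
python3 - <<'E'
from h import *
rows([576.7,142,232],-16.4)
E
```

```text
t 16.82 pos [578.2 141.9 247.8] az -14.3 F [-0.3  0.  -0.6] open 11.7 shift cm [ 0.03  1.57 -0.15] turn [-0.2  2.1 -0.3]
```

>>> {"api": "apply_moves", "payload": {"increments": [[[0,0.6,-0.15],[0,2,-0.3],0.5],[[0,0.5,-0.05],[0,0,0],0.5],[[0,0.3,0],[0,0,0],0.5],[[0,0.2,0],[0,0,0],0.5],[[0,0.2,0],[0,0,0],0.5]]}}

```text
t: 17.45
eef_pos: [576.8, 143.6, 232.4]
tcp_rot: [-1.564, 0.003, -1.867]
ft_force: [-7.8, 0.9, 25.6]
opening: 0.125
```

```bash
python3 - <<'E'
from h import *
rows([576.7,142,232],-16.4)
E
```

```text
t 17.45 pos [576.8 143.6 232.4] az -17.0 F [-7.8  0.9 25.6] open 11.9 shift cm [0.15 0.04 0.04] turn [-0.4 -0.6 -0.2]
```

>>> {"api": "apply_moves", "payload": {"increments": [[[0.1,0.22,-0.05],[-0.4,-4,-0.2],0.5],[[0,0.2,-0.05],[-0.3,-5,-0.2],0.5],[[0,0.2,-0.05],[-0.3,-5,-0.2],0.5],[[0,0.2,-0.05],[-0.3,-5,-0.2],0.5],[[0,0.2,-0.05],[-0.3,-5,-0.2],0.5]]}}

```text
t: 18.08
eef_pos: [576.3, 143.5, 231.9]
tcp_rot: [-1.58, -0.009, -1.445]
ft_force: [-4.7, 0.8, 18.3]
opening: 0.131
```

```bash
python3 - <<'E'
from h import *
rows([576.7,142,232],73.6);print(tool()[2]["moment"])
c=cam("wrist");wing(c,266)
E
```

```text
t 18.07 pos [576.3 143.5 231.9] az 7.2 F [-4.7  0.8 18.3] open 12.4 shift cm [ 0.16 -0.01  0.02] turn [  0.8 -66.4   0.1]
[ 0.50859596  0.42906171 -0.62300617]
wing px [ 308  251   31   72 1951] rect ((575.4776000976562, 158.2581787109375), (11.921611785888672, 30.98349952697754), 4.494091033935547) pca [575.3 158.2] -85.5
```

>>> {"api": "apply_moves", "payload": {"increments": [[[0.03,0.2,-0.03],[0.5,-5,0],0.5],[[0.03,0.2,0],[0,-5,0],0.5],[[0.03,0.2,0],[0,-5,0],0.5],[[0.03,0.2,0],[0,-5,0],0.5],[[0.03,0.2,0],[0,-5,0],0.5]]}}

```text
t: 18.75
eef_pos: [575.6, 143.2, 231.7]
tcp_rot: [-1.567, -0.007, -1.001]
ft_force: [-6.8, 2.1, 20.6]
opening: 0.131
```

```bash
python3 - <<'E'
from h import *
rows([576.7,142,232],73.6);print(tool()[2]["moment"])
c=cam("wrist");wing(c,266)
E
```

```text
t 18.75 pos [575.6 143.2 231.7] az 32.7 F [-6.8  2.1 20.6] open 12.5 shift cm [ 0.16 -0.03  0.03] turn [ -0.1 -40.9   0.5]
[ 0.59164711  1.36291662 -0.60523062]
wing px [ 308  252   32   71 1950] rect ((568.1366577148438, 156.0028076171875), (11.889778137207031, 30.77932357788086), 29.243703842163086) pca [567.9 155.9] 120.6
```

>>> {"api": "apply_moves", "payload": {"increments": [[[0.03,0.2,0],[0,-5,0.3],0.5],[[0.03,0.2,0],[0,-5,0.2],0.5],[[0.03,0.2,0],[0,-5,0.2],0.5],[[0.03,0.2,0],[0,-5,0],0.5],[[0.03,0.2,0],[0,-5,0],0.5]]}}

```text
t: 19.42
eef_pos: [574.9, 142.7, 231.7]
tcp_rot: [-1.562, 0.001, -0.556]
ft_force: [-8.1, 2.3, 20.1]
opening: 0.13
```

```bash
python3 - <<'E'
from h import *
rows([576.7,142,232],73.6);print(tool()[2]["moment"])
c=cam("wrist");wing(c,266)
E
```

```text
t 19.43 pos [574.9 142.7 231.7] az 58.2 F [-8.1  2.3 20.1] open 12.3 shift cm [ 0.19 -0.03  0.03] turn [ -0.5 -15.4   0. ]
[ 0.24433476  1.41289457 -0.61391877]
wing px [ 308  252   32   71 1932] rect ((562.720703125, 150.62295532226562), (11.750256538391113, 30.691537857055664), 54.58174133300781) pca [562.6 150.4] -34.2
```

>>> {"api": "apply_moves", "payload": {"increments": [[[0,0.2,0],[-0.3,-5,0],0.5],[[0,0.2,0],[0,-5,0],0.5],[[0,0.2,0],[0,-5,0],0.5],[[0,0.2,0],[0,-3.5,0],0.5],[[0,0.2,0],[0,0,0],0.5]]}}

```text
t: 20.1
eef_pos: [574.7, 142.2, 231.8]
tcp_rot: [-1.565, -0.009, -0.226]
ft_force: [-5.8, 2.1, 19.4]
opening: 0.129
```

```bash
python3 - <<'E'
from h import *
rows([576.7,142,232],73.6);print(tool()[2]["moment"])
c=cam("wrist");wing(c,266)
E
```

```text
t 20.1 pos [574.7 142.2 231.8] az 77.0 F [-5.8  2.1 19.4] open 12.2 shift cm [ 0.2  -0.02  0.02] turn [-0.4  3.4  0.5]
[ 0.30269204  1.16494106 -0.47280466]
wing px [ 308  252   30   71 1925] rect ((559.9579467773438, 145.6053009033203), (11.519564628601074, 30.660614013671875), 74.5987777709961) pca [560.1 145.4] -14.5
```

>>> {"api": "apply_moves", "payload": {"increments": [[[0.03,0.4,0],[-0.3,0.5,0.3],0.5],[[0.03,0.5,0],[0,0.5,0],0.5],[[0,0.5,0],[0,0,0],0.5],[[0,0.3,0],[0,0,0],0.5],[[0,0,0],[0,0,0],0.5]]}}

```text
t: 20.78
eef_pos: [574.9, 142.0, 231.6]
tcp_rot: [-1.565, -0.016, -0.252]
ft_force: [4.8, 4.4, -11.2]
opening: 0.125
```

>>> {"api": "apply_moves", "payload": {"increments": [[[0,0,0],[0,0,0],4],[[0,0,0],[0,0,0],4],[[0,-0.5,0],[0,0,0],4],[[0,-2,0],[0,0,0],4],[[0,-3,0],[0,0,0],6]]}}

```text
t: 21.4
eef_pos: [573.1, 140.9, 285.1]
tcp_rot: [-1.57, -0.01, -0.253]
ft_force: [0.0, -0.3, 0.4]
opening: 0.476
```

>>> {"api": "apply_moves", "payload": {"increments": [[[2,-2,0],[0,0,0],6],[[3,-1,0],[0,0,0],6],[[2,0,0],[0,0,0],6],[[0,0,0],[0,0,0],6],[[0,0,0],[0,0,0],6]]}}

```text
t: 22.02
eef_pos: [641.2, 122.3, 318.7]
tcp_rot: [-1.571, -0.011, -0.253]
ft_force: [-0.3, 0.3, -0.3]
opening: 0.632
```

```bash
python3 - <<'E'
from h import *
rows([576.7,142,232],73.6)
c=cam("wrist");save(c,"w4");wing(c,266)
for n in("scene","top"):
    c=cam(n)
    for t in("plug_red","plug_blue","plug_black"):
        for d in nets.mark_of(c,t)[:1]: P=w(c,d["point"]);print(n,t,round(d["confidence"],2),P.round(1))
E
```

```text
t 22.02 pos [641.2 122.3 318.7] az 75.5 F [-0.3  0.3 -0.3] open 60.0 shift cm [-6.83  8.6   0.29] turn [0.  1.9 0.6]
wing px [ 316  108   21   75 1406] rect ((576.1049194335938, 141.15879821777344), (11.508294105529785, 42.53285217285156), 74.63214874267578) pca [575.4 141.5] -15.1
scene plug_blue 0.44 [498.1 -46.8 132.6]
scene plug_black 0.71 [ 517.6 -126.1  138.7]
top plug_blue 0.65 [500.4 -51.8 135.6]
top plug_black 0.87 [ 518.  -129.1  135. ]
```

View pics/w4.png

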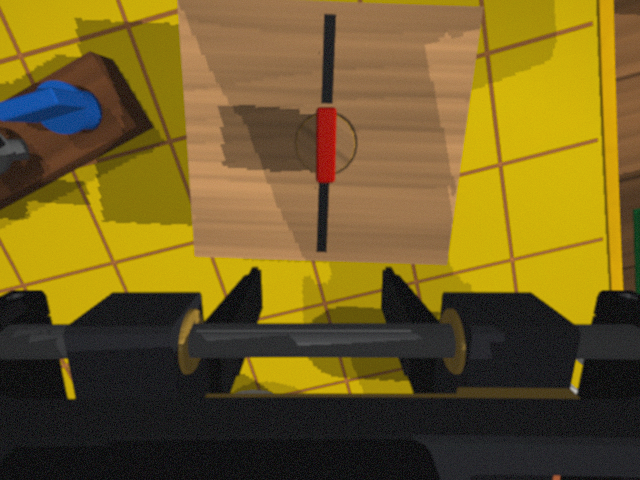

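```bash
python3 -c "
from cell import env
print(env.job_done())"
```

```text
the job is handed in; nothing more can be done
None
```

The red plug is fully seated in the fill hole with its wing along the stripe, and I handed the job in at about 22 s of the 48 s allowed. The gripper was open and clear of everything.

**Failed first turn:** Pressing with about 44 N, the friction was too much for the grip. The wing slipped in the fingers and ended up half-turned. I let go, regripped with the fingertips on the flange, lifted the plug about 15 mm and set it crosswise again. I then made the whole quarter turn while pressing with about 18–26 N, which is close to the most the grip could turn against. At the end I commanded a stronger straight press; its force was not read at the peak.

**Last checks:**
- **Wing angle:** it reads 164.6–164.9° against the stripe's 163.6°, so about 1° off. The last picture shows it in line with the stripe.
- **Depth:** with the fingertips on the flange and still pressing, they stood at 231.6–231.8 mm; fully home would be 232 mm.
- **Hold:** while easing off I pulled up on it with about 11 N by accident, and it did not come out.
- **Other plugs:** the blue and black plugs were found in their places in the rack. The network did not report the red plug's tip in the last scene and top pictures, so its seating rests on the wrist picture and the fingertip height.

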